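Move the battery pack from the charger to the work light

TASK

Move the charged battery pack from the charger to the work light: press the charger's spring catch so that the pack pops out, slide the pack off its rail, and slide it onto the work light's rail, pushing it fully home until the light's catch clicks up and holds it. Let go of it there, and leave everything else on the bench where it is.

Things in the scene. Friction and masses are not known exactly. Their poses are not given: they have to be found in the camera images.
- pack_grip (a point): Centre of the battery pack's grey body, 80 mm long (x, the sliding direction) x 46 mm wide (y); grip it here across the width, from above. 44 mm above the pack's underside, 20 mm below its top; 0.35 kg. Black foot flange 80 x 64 x 8 mm. At +x a steel loop sticks out 34 mm (36 mm wide, 2 to 10 mm above the underside), held by the catch. Starts latched in the charger, aligned with it
- charger_seat (a point): Where the pack's grip point is when home in the charger, 58 mm above the bench. +x: sliding-in direction, towards the catch; the rail is open at -x. Charger: fixed, black, 88 mm wide, from 128 mm (-x) to 175 mm (+x) of here; behind its catch a plain vented box 50 mm tall. Once free, a spring ejector pops the pack 20 mm to -x (4 N at home, 2.5 N at the end)
- charger_mouth (a point): Over the open floor in front of the charger's rail, 105 mm on the -x side of charger_seat, same height and axes: a pack with its grip point here stands clear of the rail's lips and can be lifted straight up; closer than 95 mm to the seat the lips hold its flange down
- light_seat (a point): Where the pack's grip point must end, home in the work light, 58 mm above the bench; axes as at charger_seat. Work light: fixed, black, same rail, ejector and catch; behind its catch a tilted flood-light panel 120 mm wide, up to 95 mm tall. Over the last 20 mm ejector and catch resist with up to about 12 N (slick plastic rail), then the catch clicks up as the pack comes home; a stop lies 3 mm past home
- light_mouth (a point): 105 mm on the -x side of light_seat, same height and axes, over the flat open floor (14 mm above the bench). Lower the pack here, loop towards +x, then push it along +x. Flared entry 82 mm; rail walls 67.4 mm apart (1.7 mm free each side of the flange), lips over the flange with 2 mm free height, 53 mm apart, tops 29 mm (lead-in 32 mm) above the bench. The charger's rail is the same
- charger_catch_top (a point): Middle of the top of the charger's catch pad: ribbed, grey, 34 x 42 mm, 94 mm on the +x side of charger_seat, 60 mm above the bench when up (the black housing round it is 46 mm tall). It presses straight down by 10 mm, springs back, and frees the pack when about 6 mm down (press 8 to 10 mm); needs up to about 7 N
- light_catch_top (a point): The same for the work light's catch pad, 94 mm on the +x side of light_seat
- charger_catch (a joint): How far the charger's catch is pressed down, m: 0 up (latched or empty), 0.010 fully down
- light_catch (a joint): How far the work light's catch is pressed down, m: 0 up, 0.010 fully down; while the pack's loop rides over it, it is down, and it goes back to 0 at the click
- screwdriver: Bystander: screwdriver, 190 mm, lying between the two units; origin in its middle, on the bench
- spanner: Bystander: spanner, 180 mm, lying on the bench
- phone: Bystander: phone, 150 x 73 x 10 mm, lying at the side
- tape: Bystander: roll of black tape, 96 mm across, 24 mm tall
- big_pack: Bystander: a larger black battery, 125 x 78 x 74 mm, standing at the side, of another kind (no loop)
- mug: Bystander: white mug, 80 mm across, 90 mm tall
- socket: Bystander: steel spanner socket, a 24 mm cylinder 32 mm tall, standing between the open ends of the two rails
Things that resemble listed ones, but are neither listed nor needed, are in the scene too. Leave any purple look-alike of the part that bears pack_grip alone.

How it is judged (in metres and radians):
On the way, in this order (a step that is already met when the one before it is completed fails the run):
1. the charger's catch is pressed down by more than 3 mm (value of joint charger_catch above 0.003 m), for 0.02 s.
2. the pack has been slid out, clear of the charger's rail (horizontal distance between pack_grip and charger_seat above 0.12 m), for 0.1 s.
At the end, for the whole second after the job is handed in: the pack is home in the work light (its grip point within 5 mm of the seat, in line with the rail within 0.1 rad), and both catches are up (within 2 mm), the light's one holding the pack (distance between pack_grip and light_seat below 0.005 m and angle between the x axis of pack_grip and the x axis of light_seat, either way round below 0.1 rad and value of joint each of light_catch, charger_catch below 0.002 m); the robot touches nothing.
It fails at once if one of the seven bystanders is moved by more than 30 mm (distance of any of screwdriver, spanner, phone, tape, big_pack, mug, socket from where it was at the start of the episode above 0.03 m).
It also fails if it takes over 54 s, if anything falls off the work surface, if the arm or the gripper's body presses on something with over 40 N, if the wrist force passes 120 N, or if a joint passes its speed limit or range.

ROBOT

A 6-joint arm with a two-finger parallel gripper is mounted at the origin on the work surface. World frame = base frame: x ahead of the robot, y to its left, z up, the work surface at z = 0. Lengths are in m, angles in degrees, forces in N, time in s.
With the tool pointing down it reaches from about 0.4 to 0.825 m from the base axis. Payload 7 kg.
Tool frame: the origin (TCP) lies at the centre of the arm's flange, where the gripper is bolted on; the fingertips stand 178 mm ahead of it and the grasp point (between the pads) lies 159 mm ahead of it (tip_reach is the distance from the TCP to the fingertips, in m); z points along the fingers, y is the line along which they close (so a half turn about z gives the same grasp; the last joint's range is limited). The gripper opens to 88 mm and grips with 3 to 60 N. Pads are 19 mm wide; open, the fingers measure 130 mm over their backs; the gripper's body (78 mm by 193 mm) begins 47 mm behind the grasp point.
Start: joints at [-56.889, 20.546, 0.682, 0, -70.136, -16.507], TCP at [0.193, -0.647, 0.405] pointing down, gripper open.
Joint ranges: [-176.03, 176.03], [-82.01, 121.73], [-58.28, 71.71], [-173.87, 95.51], [-174.79, -0.11], [-173.66, 173.66]. Speed limits (degrees/s): [136.94, 136.94, 172.46, 180, 180, 180].

INTERFACE

Orientations are given as [roll, pitch, yaw] about the fixed x, y, z axes, in that order (R = Rz(yaw) Ry(pitch) Rx(roll)).
In Python, from plant import * gives the robot as it stands.
- The arm moves only by the shell command python3 -m handwheel 'ROWS'. ROWS is JSON, a list of rows, each a list of 7 numbers: the opening, from -1 (shut) to 1 (fully open), then the shift along the tool's x, y, z as a fraction of full scale, then the turn, a rotation vector about the tool's x, y, z as a fraction of full scale. A call has 1 to 5 rows; each row shifts and turns the commanded pose from where the row before left it, along the tool's axes as they then stand; what a row does not reach is not made up. Full scale, the value 1, is 0.025 m for a shift and 6 degrees for a turn. A row lasts 1/8 s, in which the tool goes at most 62.5 mm and 10.7 degrees, less where a joint would pass 70% of its speed; a pose out of reach is approached as far as the arm can. A call with a number of a shift or a turn outside -1 to 1 is refused whole. A call with a gripper value outside its range is refused whole. The fingers move at their own pace and stop on an object; the grip force is fixed at half the most. Time passes only in rows, so rows that do not move let the fingers close. It gives the time, the measured TCP pose, the force, the opening and the grip force at its end, in the units of the state.
- get_obs(): the state, without advancing time (a new reading comes with each control period).
- snapshot(name): name is "side" or "top"; returns a dict with "color" (480x640x3 uint8, red, green, blue), "fx", "fy", "cx", "cy" (pixels), "R" (3x3) and "t" (3): a world point X has camera coordinates R X + t. Camera axes: x right, y down, z forward; pixel columns grow to the right and rows downward; lengths in m; the calibration is good to about 2 mm. A picture is of the moment at which its call begins. There is no depth.
- close_job(): hands the job in; it is judged then, once.
The state is a dict: "clock": time; "joint_pos": joint angles; "qvel": joint speeds; "tau": joint torques, N m; "tool_pos": TCP position; "orientation": TCP orientation; "force": force on the tool from outside, world axes, zero at the start; "moment": the same for the moment, N m; "opening": finger opening in m; "gripper_force": force on a finger pad.
Only numpy, scipy, OpenCV 4.12 (cv2) and the standard library are available. Lean on these libraries where they do the work, as an engineer would, in place of code of your own. Each camera call takes 0.05 s, during which the arm holds its last target. There are 200 camera calls.

## Working session

There is one attempt and no reset: what is moved stays moved. The work goes in short steps, Python scripts to look and compute and a shell command to move; the robot and the scene stay as the last step left them, time stands still between calls to the robot, and variables do not carry over. Pictures are saved under pics/ and viewed, at most 10 in all, crops included, and the job is handed in when it is done.

```bash
ls; mkdir -p pics; python3 - <<'E'
from plant import *
import cv2,numpy as np
o=get_obs();print({k:np.round(v,3) for k,v in o.items()})
for n in("side","top"):
    s=snapshot(n);cv2.imwrite(f"pics/{n}0.png",s["color"][:,:,::-1])
    np.savez(f"pics/{n}0.npz",**s)
    print(n,s["fx"],s["fy"],s["cx"],s["cy"],np.round(s["R"],3).tolist(),np.round(s["t"],3))
E
```

```text
pics
{'clock': np.float64(0.0), 'joint_pos': array([-5.6889e+01,  2.0592e+01,  6.3400e-01, -2.0000e-02, -7.0135e+01,
       -1.6506e+01]), 'qvel': array([-0.013,  0.045, -0.029, -0.046,  0.047,  0.045]), 'tau': array([ 0.0000e+00, -5.8272e+01,  2.9306e+01,  6.9970e+00,  7.0000e-03,
       -0.0000e+00]), 'tool_pos': array([ 0.193, -0.647,  0.404]), 'orientation': array([ 1.79905e+02, -8.00000e-03, -1.63402e+02]), 'force': array([ 0.533, -0.097,  0.016]), 'moment': array([-0.018, -0.01 ,  0.043]), 'gripper_force': np.float64(0.0), 'opening': np.float64(0.088)}
side 454.06525045329226 454.06525045329226 316.82758785534685 242.95519941219078 [[-0.792, -0.611, 0.01], [-0.428, 0.542, -0.723], [0.436, -0.577, -0.691]] [0.367 0.287 0.885]
top 445.2912880946619 445.2912880946619 313.91845832462786 240.8624573406657 [[-0.024, -1.0, 0.005], [-0.998, 0.024, -0.055], [0.055, -0.007, -0.998]] [-0.017  0.509  1.047]
```

View pics/side0.png

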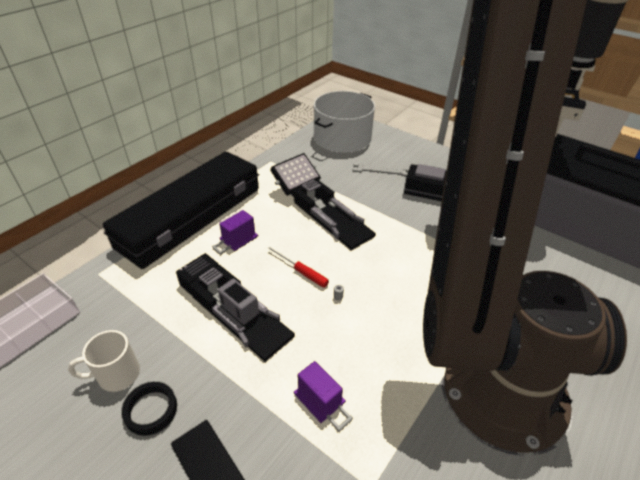

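View pics/top0.png

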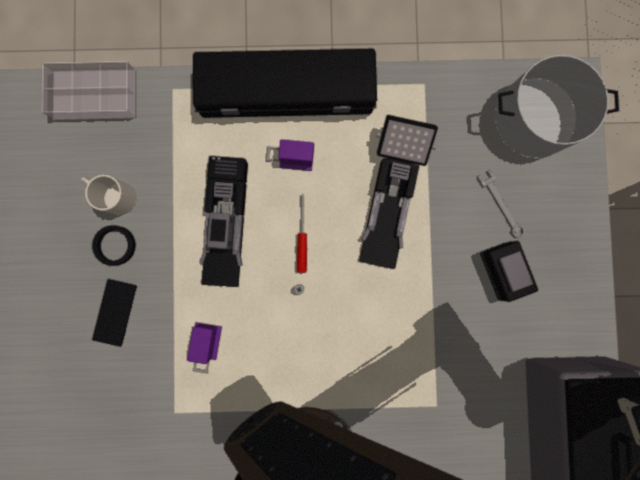

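The top view shows the charger at about (224,220) with the grey pack at (219,232), and the work light at about (398,190). Candidates for the pack are grey at (219,232), purple at (296,155) and (204,343), and the big black one at (510,270). I choose the grey one in the charger; next a close crop.

```bash
python3 - <<'E'
import cv2,numpy as np
T=cv2.imread("pics/top0.png");S=cv2.imread("pics/side0.png")
def c(I,x,y,w,h,k):return cv2.resize(I[y:y+h,x:x+w],None,fx=k,fy=k,interpolation=cv2.INTER_CUBIC)
a=c(T,190,150,64,140,4);b=c(T,355,112,84,160,3.5);b=b[:560]
b2=np.zeros((560,294,3),np.uint8);b2[:b.shape[0],:b.shape[1]]=b[:, :294]
cv2.imwrite("pics/c1.png",np.hstack([a,b2]))
a=c(S,170,245,130,120,3);b=c(S,265,145,120,110,3)
h=np.zeros((360,390+360,3),np.uint8);h[:360,:390]=a;h[:330,390:750]=b
cv2.imwrite("pics/c2.png",h)
E
```

```text
(no output)
```

View pics/c1.png

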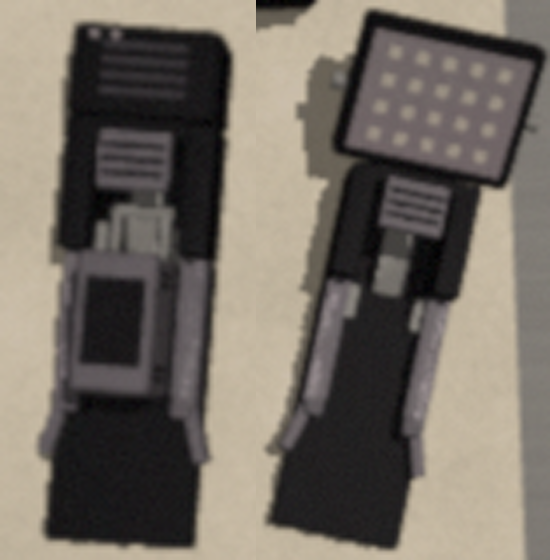

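View pics/c2.png

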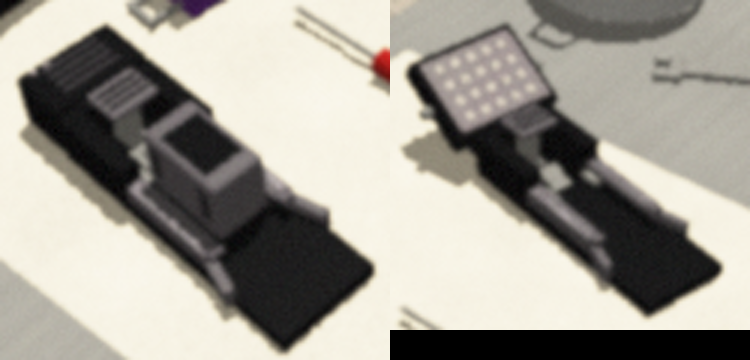

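The close crop confirms the choice: a grey pack with a steel loop, sitting in the charger with its loop under the ribbed grey pad. The light's rail is empty. Now I triangulate.

```bash
cat > h.py <<'E'
import numpy as np,cv2
def load(n): return dict(np.load(f"pics/{n}.npz"))
def P(s): return np.array([[s["fx"],0,s["cx"]],[0,s["fy"],s["cy"]],[0,0,1]])@np.c_[s["R"],s["t"]]
def tri(a,pa,b,pb):
    X=cv2.triangulatePoints(P(a),P(b),np.float64(pa).reshape(2,1),np.float64(pb).reshape(2,1))[:,0];X=X[:3]/X[3]
    e=P(a)@np.r_[X,1];return X,np.linalg.norm(e[:2]/e[2]-pa)
def ray(s,p,z):
    d=s["R"].T@np.array([(p[0]-s["cx"])/s["fx"],(p[1]-s["cy"])/s["fy"],1]);C=-s["R"].T@s["t"]
    return C+d*(z-C[2])/d[2]
def pix(s,X): q=P(s)@np.r_[X,1];return q[:2]/q[2]
E
python3 - <<'E'
from h import *
T=load("top0");S=load("side0")
u=lambda x,y,k,ox,oy:((x+.5)/k-.5+ox,(y+.5)/k-.5+oy)
tc=lambda x,y:u(x,y,4,190,150); tl=lambda x,y:u(x-256,y,3.5,355,112)
sc=lambda x,y:u(x,y,3,170,245); sl=lambda x,y:u(x-390,y,3,265,145)
for n,a,b,z in[("cpad",tc(134,160),sc(123,91),.06),("lpad",tl(415,207),sl(529,119),.06),("packtop",tc(115,322),sc(204,146),.078),("label",tc(112,321),sc(198,139),.078),
 ("cfl",tc(47,538),sc(281,350),0),("cfr",tc(193,546),sc(373,268),0),("lfl",tl(271,522),sl(650,313),0),("lfr",tl(396,548),sl(720,268),0)]:
    X,e=tri(T,a,S,b);print(n,np.round(a,1),np.round(X,4),round(e,2),"ray top",np.round(ray(T,a,z),4)[:2],"side",np.round(ray(S,b,z),4)[:2])
# long black edges in the top view
g=cv2.cvtColor(T["color"],cv2.COLOR_RGB2GRAY).astype(float)
def edge(rows,x0,x1,sgn,z,th=75):
    pts=[]
    for r in rows:
        l=g[r,x0:x1]
        for i in range(len(l)-1):
            if (l[i]-th)*(l[i+1]-th)<0 and sgn*(l[i+1]-l[i])>0:
                pts.append(ray(T,(x0+i+(l[i]-th)/(l[i]-l[i+1]),r),z)[:2]);
                if sgn<0:break
        
    pts=np.array(pts);v=cv2.fitLine(pts.astype(np.float32),cv2.DIST_HUBER,0,1e-4,1e-4).ravel()
    if v[0]<0:v[:2]*=-1
    return np.round(v,4),round(float(np.degrees(np.arctan2(v[1],v[0]))),2),len(pts)
print("C left housing",edge(range(185,208),196,215,-1,.046)," right",edge(range(185,208),236,256,1,.0))
print("C floor left",edge(range(265,283),194,212,-1,.014)," right",edge(range(265,283),230,252,1,.0))
print("L floor left",edge(range(243,258),352,375,-1,.0)," right",edge(range(245,262),392,415,1,.014))
print("L housing right",edge(range(170,195),405,425,1,.046))
E
```

```text
cpad [223.1 189.6] [0.6282 0.1765 0.0587] 0.15 ray top [0.6282 0.1765] side [0.6269 0.177 ]
lpad [400.1 170.8] [ 0.6628 -0.2313  0.0578] 0.01 ray top [ 0.6623 -0.2309] side [ 0.661  -0.2289]
packtop [218.4 230.1] [0.5336 0.1852 0.0732] 0.4 ray top [0.5339 0.1848] side [0.5296 0.1873]
label [217.6 229.9] [0.5349 0.1864 0.0806] 0.35 ray top [0.5345 0.1865] side [0.5374 0.1854]
cfl [201.4 284.1] [0.4121 0.243  0.003 ] 0.24 ray top [0.4116 0.2434] side [0.414  0.2421]
cfr [237.9 286.1] [0.4049 0.1551 0.0055] 0.01 ray top [0.4046 0.156 ] side [0.4074 0.1522]
lfl [358.9 260.8] [ 0.4576 -0.1364  0.0028] 0.28 ray top [ 0.4582 -0.1363] side [ 0.4586 -0.1392]
lfr [394.6 268.2] [ 0.439  -0.2205  0.0049] 0.36 ray top [ 0.4383 -0.2218] side [ 0.4421 -0.2247]
C left housing (array([ 0.9939, -0.1104,  0.6162,  0.2222], dtype=float32), -6.34, 21)  right (array([ 0.9958, -0.0919,  0.622 ,  0.1356], dtype=float32), -5.27, 23)
C floor left (array([ 0.9936, -0.1133,  0.4404,  0.238 ], dtype=float32), -6.51, 17)  right (array([ 0.9958, -0.0911,  0.4362,  0.1533], dtype=float32), -5.23, 18)
L floor left (array([ 0.9718, -0.2359,  0.4829, -0.1406], dtype=float32), -13.65, 15)  right (array([ 0.9652, -0.2614,  0.4716, -0.2268], dtype=float32), -15.16, 16)
L housing right (array([ 0.9712, -0.2382,  0.635 , -0.2669], dtype=float32), -13.78, 29)
```

```bash
python3 -m handwheel '[[-1,0,0,0,0,0,0.933],[-1,0,0,0,0,0,0.933],[-1,0,0,0,0,0,0.933],[-1,0,0,0,0,0,0.933],[-1,0,0,0,0,0,0]]'
python3 -m handwheel '[[-1,-0.4,0.98,0,0,0,0],[-1,-0.4,0.98,0,0,0,0],[-1,-0.4,0.98,0,0,0,0],[-1,-0.4,0.98,0,0,0,0],[-1,-0.4,0.98,0,0,0,0]]'
```

```text
clock: 0.72
tool_pos: [0.1929, -0.6468, 0.4042]
orientation: [180.0, -0.0, 174.2]
force: [-0.3, -0.8, 0.4]
opening: 0.043
gripper_force: 0.0
clock: 1.35
tool_pos: [0.2553, -0.5292, 0.4045]
orientation: [180.0, -0.0, 174.4]
force: [0.0, 0.3, 0.5]
opening: 0.0009
gripper_force: 0.0
```

```bash
python3 -m handwheel '[[-1,-0.4,0.98,0,0,0,0],[-1,-0.4,0.98,0,0,0,0],[-1,-0.4,0.98,0,0,0,0],[-1,-0.4,0.98,0,0,0,0],[-1,-0.4,0.98,0,0,0,0]]' >/dev/null
python3 -m handwheel '[[-1,-0.4,0.98,0,0,0,0],[-1,-0.4,0.98,0,0,0,0],[-1,-0.4,0.98,0,0,0,0],[-1,-0.4,0.98,0,0,0,0],[-1,-0.4,0.98,0,0,0,0]]' >/dev/null
python3 -m handwheel '[[-1,-0.4,0.98,0,0,0,0],[-1,-0.4,0.98,0,0,0,0],[-1,-0.4,0.98,0,0,0,0],[-1,-0.4,0.98,0,0,0,0],[-1,-0.4,0.98,0,0,0,0]]' >/dev/null
python3 -m handwheel '[[-1,-0.4,0.98,0,0,0,0],[-1,-0.4,0.98,0,0,0,0],[-1,-0.4,0.98,0,0,0,0],[-1,-0.4,0.98,0,0,0,0],[-1,-0.4,0.98,0,0,0,0]]' >/dev/null
python3 -m handwheel '[[-1,-0.4,0.98,0,0,0,0],[-1,-0.4,0.98,0,0,0,0],[-1,-0.4,0.98,0,0,0,0],[-1,-0.4,0.98,0,0,0,0],[-1,-0.4,0.98,0,0,0,0]]' >/dev/null
python3 -m handwheel '[[-1,-0.4,0.98,0,0,0,0],[-1,-0.4,0.98,0,0,0,0],[-1,-0.4,0.98,0,0,0,0],[-1,-0.4,0.98,0,0,0,0],[-1,0,0,0,0,0,0]]'
```

```text
clock: 5.1
tool_pos: [0.6161, 0.1497, 0.4039]
orientation: [-180.0, -0.0, 174.3]
force: [-0.5, -0.9, -0.5]
opening: 0.0004
gripper_force: 0.0
```

```bash
python3 -m handwheel '[[-1,-0.365,0.6,0.5,0,0,0],[-1,0,0.515,0.9,0,0,0],[-1,0,0,1,0,0,0],[-1,0,0,1,0,0,0],[-1,0,0,1,0,0,0]]'
python3 -m handwheel '[[-1,0,0,1,0,0,0],[-1,0,0,0.4,0,0,0],[-1,0,0,0,0,0,0],[-1,0,0,0,0,0,0]]'
python3 - <<'E'
from plant import *
from h import *
s=snapshot("top");t=snapshot("side")
a=cv2.resize(s["color"][150:290,180:270],None,fx=4,fy=4);b=cv2.resize(t["color"][220:360,160:300],None,fx=3,fy=3)
h=np.zeros((560,780,3),np.uint8);h[:,:360]=a;h[:420,360:]=b
cv2.imwrite("pics/p1.png",h[:,:,::-1])
E
```

```text
clock: 5.72
tool_pos: [0.6271, 0.1746, 0.2932]
orientation: [-180.0, -0.0, 174.2]
force: [0.0, 0.0, 0.7]
opening: 0.0002
gripper_force: 0.0
clock: 6.22
tool_pos: [0.6275, 0.1746, 0.2606]
orientation: [180.0, 0.1, 174.2]
force: [0.4, 0.2, -0.1]
opening: 0.0005
gripper_force: 0.0
```

View pics/p1.png

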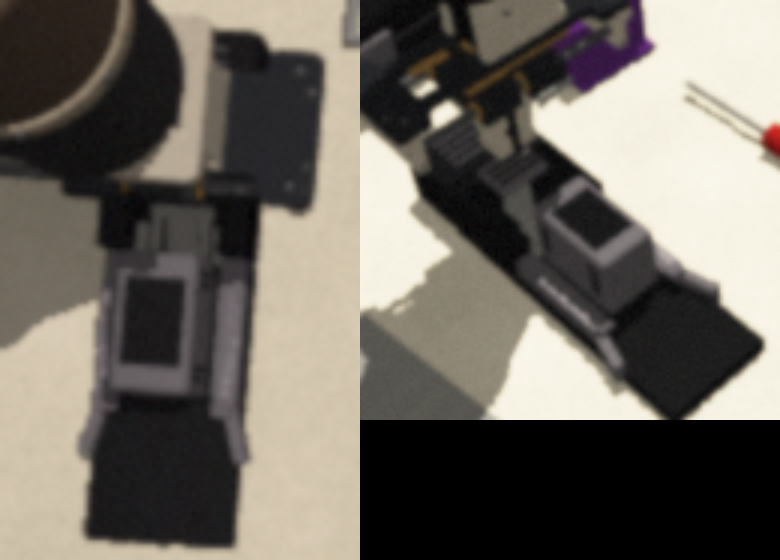

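The picture shows the closed fingertips just over the charger's pad, at about (510,155) in the side crop. Now I press.

```bash
python3 -m handwheel '[[-1,0,0,0.5,0,0,0],[-1,0,0,0.3,0,0,0],[-1,0,0,0.2,0,0,0],[-1,0,0,0.2,0,0,0],[-1,0,0,0,0,0,0]]'
python3 -m handwheel '[[-1,0,0,0.08,0,0,0],[-1,0,0,0,0,0,0],[-1,0,0,0,0,0,0]]'
python3 - <<'E'
from plant import *
from h import *
s=snapshot("top");np.savez("pics/top1.npz",**s);t=snapshot("side");np.savez("pics/side1.npz",**t)
a=cv2.resize(s["color"][150:290,180:270],None,fx=4,fy=4);b=cv2.resize(t["color"][220:360,160:300],None,fx=3,fy=3)
h=np.zeros((560,780,3),np.uint8);h[:,:360]=a;h[:420,360:]=b
cv2.imwrite("pics/p2.png",h[:,:,::-1])
E
```

```text
clock: 6.95
tool_pos: [0.6269, 0.1744, 0.2294]
orientation: [-180.0, -0.0, 174.2]
force: [-2.4, -0.0, 4.8]
opening: 0.0006
gripper_force: 2.2
clock: 7.32
tool_pos: [0.6269, 0.1743, 0.2282]
orientation: [-180.0, -0.0, 174.2]
force: [-3.3, -0.2, 7.3]
opening: 0.0004
gripper_force: 3.4
```

View pics/p2.png

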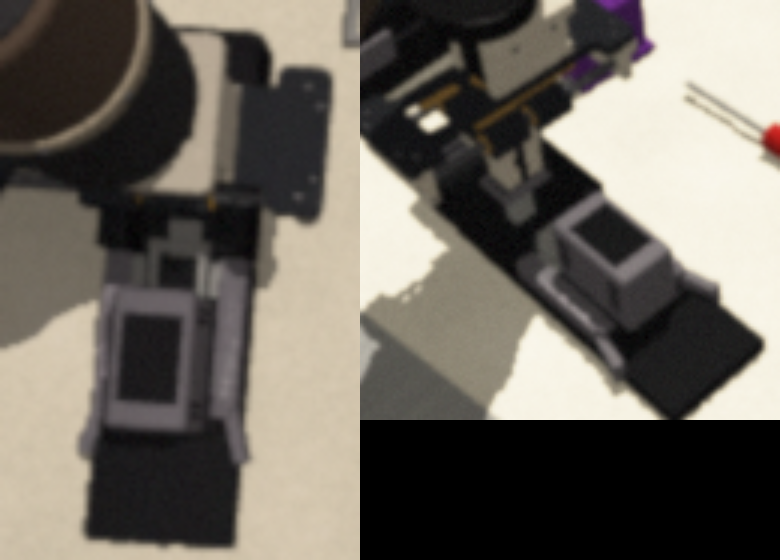

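The pack has popped out about 20 mm: its label centre in the top crop moved from (150,321) to (149,358). Now I lift, open and go over the pack.

```bash
python3 -m handwheel '[[-1,0,0,-0.8,0,0,0],[-1,0,0,-0.9,0,0,0],[-1,0,0,-0.9,0,0,0],[1,0.53,0.09,0,0,0,0],[1,1,0,0,0,0,0]]'
python3 -m handwheel '[[1,1,0,0,0,0,0],[1,1,0,0,0,0,0],[1,1,0,0,0,0,0],[1,0,0,0,0,0,0],[1,0,0,0,0,0,0]]'
python3 -m handwheel '[[1,0,0,0.7,0,0,0],[1,0,0,0.8,0,0,0],[1,0,0,0.8,0,0,0],[1,0,0,0.6,0,0,0],[1,0,0,0,0,0,0]]'
```

```text
clock: 8.05
tool_pos: [0.5887, 0.1806, 0.2919]
orientation: [180.0, -0.0, 174.2]
force: [-1.1, -0.2, -0.5]
opening: 0.0152
gripper_force: 0.0
clock: 8.68
tool_pos: [0.5146, 0.1883, 0.2925]
orientation: [180.0, 0.0, 174.2]
force: [0.7, -0.3, -0.4]
opening: 0.0648
gripper_force: 0.0
clock: 9.3
tool_pos: [0.5146, 0.1878, 0.2188]
orientation: [-179.9, -0.1, 174.2]
force: [0.4, -0.3, -0.2]
opening: 0.0876
gripper_force: 0.0
```

```bash
python3 -m handwheel '[[-1,0,0,0.08,0,0,0],[-1,0,0,0,0,0,0],[-1,0,0,0,0,0,0],[-1,0,0,0,0,0,0],[-1,0,0,0,0,0,0]]'
python3 -m handwheel '[[-1,0.4,0,0,0,0,0],[-1,0.5,0,0,0,0,0],[-1,0.5,0,0,0,0,0]]'
```

```text
clock: 9.93
tool_pos: [0.5146, 0.1881, 0.2184]
orientation: [180.0, 0.0, 174.2]
force: [-0.9, -0.3, 2.5]
opening: 0.0458
gripper_force: 30.0
clock: 10.3
tool_pos: [0.4788, 0.1917, 0.2184]
orientation: [180.0, 0.0, 174.2]
force: [1.7, -0.7, 2.0]
opening: 0.046
gripper_force: 30.0
```

```bash
python3 -m handwheel '[[-1,0.7,0,0,0,0,0],[-1,0.8,0,0,0,0,0],[-1,0.7,0,0,0,0,0],[-1,0,0,0,0,0,0],[-1,0,0,0,0,0,0]]'
python3 -m handwheel '[[-1,0,0,-0.3,0,0,0],[-1,0,0,-0.7,0,0,0],[-1,0,0,-1,0,0,0],[-1,0,0,-1,0,0,0],[-1,0,0,-0.4,0,0,0]]'
```

```text
clock: 10.92
tool_pos: [0.4245, 0.1972, 0.2184]
orientation: [-180.0, -0.0, 174.3]
force: [-1.8, -0.3, 7.3]
opening: 0.046
gripper_force: 30.0
clock: 11.55
tool_pos: [0.4251, 0.1971, 0.304]
orientation: [179.9, 0.0, 174.2]
force: [0.3, -0.4, -3.7]
opening: 0.0459
gripper_force: 30.0
```

```bash
python3 -m handwheel '[[-1,-0.2,-0.5,0,0,0,0],[-1,-0.2,-0.9,0,0,0,0],[-1,-0.2,-1,0,0,0,0],[-1,-0.2,-1,0,0,0,0],[-1,-0.2,-1,0,0,0,0]]' >/dev/null
python3 -m handwheel '[[-1,-0.2,-1,0,0,0,0],[-1,-0.2,-1,0,0,0,0],[-1,-0.2,-1,0,0,0,0],[-1,-0.2,-1,0,0,0,0],[-1,-0.2,-1,0,0,0,0]]' >/dev/null
python3 -m handwheel '[[-1,-0.2,-1,0,0,0,0],[-1,-0.2,-1,0,0,0,0],[-1,-0.2,-1,0,0,0,0],[-1,-0.2,-1,0,0,0,0],[-1,-0.2,-1,0,0,0,0]]'
python3 -m handwheel '[[-1,-0.09,-0.5,0,0,0,0],[-1,0,0,0,0,0,0.7],[-1,0,0,0,0,0,0.667],[-1,0,0,0,0,0,0],[-1,0,0,0,0,0,0]]'
python3 - <<'E'
from plant import *
from h import *
s=snapshot("top");np.savez("pics/top2.npz",**s);t=snapshot("side");np.savez("pics/side2.npz",**t)
a=cv2.resize(s["color"][110:285,345:445],None,fx=3.4,fy=3.4);b=cv2.resize(t["color"][140:280,265:405],None,fx=3,fy=3)
h=np.zeros((600,770,3),np.uint8);h[:595,:340]=a;h[:420,350:]=b
cv2.imwrite("pics/p3.png",h[:,:,::-1])
E
```

```text
clock: 13.42
tool_pos: [0.4625, -0.17, 0.3016]
orientation: [180.0, -0.2, 174.2]
force: [1.1, -0.2, -3.5]
opening: 0.046
gripper_force: 30.0
clock: 14.05
tool_pos: [0.4641, -0.1812, 0.3027]
orientation: [-180.0, -0.0, 166.1]
force: [-0.8, -0.5, -3.8]
opening: 0.0458
gripper_force: 30.0
```

View pics/p3.png

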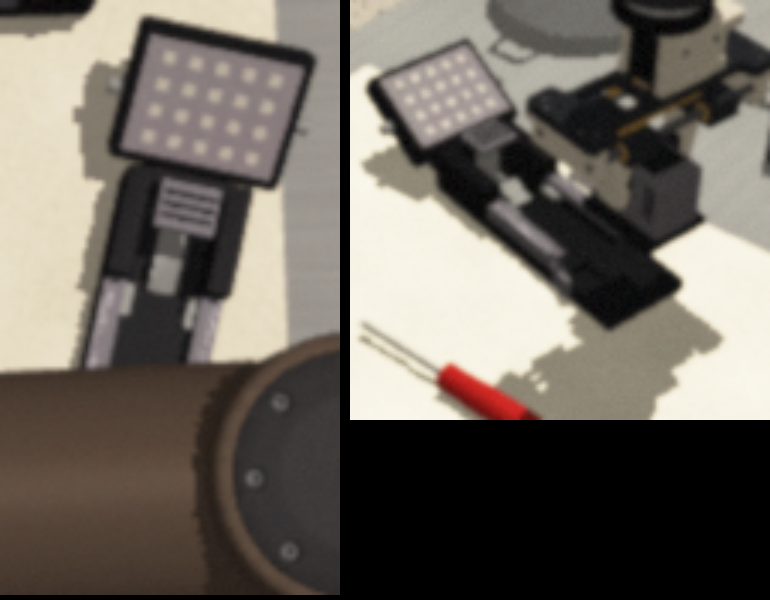

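The arm hides the pack from the top camera. The side view shows the pack hanging square over the mouth with nothing in its way. Now I lower it, then slide it carefully while watching the forces.

```bash
python3 -m handwheel '[[-1,0,0,0.5,0,0,0],[-1,0,0,0.9,0,0,0],[-1,0,0,0.8,0,0,0],[-1,0,0,0.6,0,0,0],[-1,0,0,0.3,0,0,0]]'
python3 -m handwheel '[[-1,0,0,0.15,0,0,0],[-1,0,0,0.08,0,0,0],[-1,0,0,0,0,0,0],[-1,0,0,0,0,0,0]]'
python3 - <<'E'
from plant import *
from h import *
s=snapshot("top");np.savez("pics/top3.npz",**s);t=snapshot("side");np.savez("pics/side3.npz",**t)
b=cv2.resize(t["color"][160:280,280:410],None,fx=5,fy=5,interpolation=cv2.INTER_CUBIC)
cv2.imwrite("pics/p4.png",b[:,:,::-1])
E
```

```text
clock: 14.78
tool_pos: [0.4639, -0.1812, 0.2242]
orientation: [-180.0, -0.1, 166.0]
force: [0.4, 0.6, -3.0]
opening: 0.046
gripper_force: 30.0
clock: 15.28
tool_pos: [0.4645, -0.1812, 0.2203]
orientation: [180.0, 0.0, 166.0]
force: [-0.2, -0.0, -3.8]
opening: 0.0461
gripper_force: 30.0
```

View pics/p4.png

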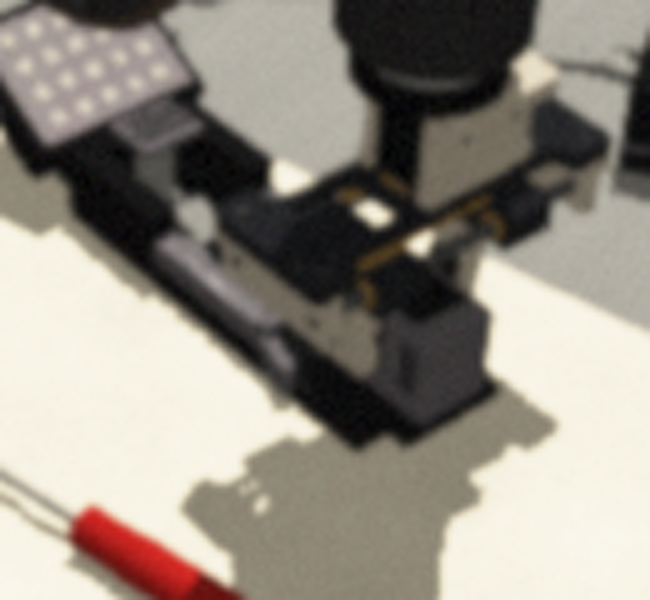

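```bash
python3 - <<'E'
from h import *
S=load("side3")
c=np.array([.4645,-.1812]);y=np.radians(-14);ex=np.array([np.cos(y),np.sin(y)]);ey=np.array([-ex[1],ex[0]])
f=lambda p:((p-[280,160])*5+2).round(0)
for a,b,z in[(-40,32,16),(-40,-32,16),(-40,23,80),(-40,-23,80)]:
    print(a,b,z,f(pix(S,np.r_[c+ex*a/1e3+ey*b/1e3,z/1e3])))
for p in[(410,442),(492,388)]: 
    q=ray(S,((p[0]-2)/5+280,(p[1]-2)/5+160),.016)[:2]-c; print(p,np.round([q@ex*1e3,q@ey*1e3],1))
m=np.array([.5711,-.2083])
for a,b,z in[(-128,44,14),(-128,44,0),(-128,-44,0),(94,0,60)]:print("unit",a,b,z,f(pix(S,np.r_[m+ex*a/1e3+ey*b/1e3,z/1e3])))
E
```

```text
-40 32 16 [403. 445.]
-40 -32 16 [495. 392.]
-40 23 80 [427. 343.]
-40 -23 80 [495. 305.]
(410, 442) [-40.7  28. ]
(492, 388) [-37.1 -32.7]
unit -128 44 14 [357. 433.]
unit -128 44 0 [355. 453.]
unit -128 -44 0 [480. 381.]
unit 94 0 60 [157. 121.]
```

Pack and rail agree with the model to about 2 mm, well inside the flare. Now I push in stages.

```bash
python3 -m handwheel '[[-1,-0.3,0,0.05,0,0,0],[-1,-0.3,0,0,0,0,0],[-1,-0.3,0,0,0,0,0],[-1,-0.2,0,0,0,0,0]]'
python3 -m handwheel '[[-1,-0.3,0,0,0,0,0],[-1,-0.2,0,0,0,0,0]]'
python3 -m handwheel '[[-1,-0.2,0,0,0,0,0],[-1,-0.2,0,0,0,0,0]]'
```

```text
clock: 15.88
tool_pos: [0.4917, -0.188, 0.2186]
orientation: [-180.0, -0.0, 166.0]
force: [-0.8, -0.1, -3.5]
opening: 0.046
gripper_force: 30.0
clock: 16.12
tool_pos: [0.5036, -0.191, 0.2186]
orientation: [-180.0, 0.0, 166.0]
force: [0.3, -0.1, -3.9]
opening: 0.0454
gripper_force: 30.0
clock: 16.38
tool_pos: [0.5131, -0.1934, 0.2186]
orientation: [180.0, -0.0, 166.0]
force: [0.6, -0.2, -3.6]
opening: 0.0461
gripper_force: 30.0
```

```bash
python3 -m handwheel '[[-1,-0.4,0,0,0,0,0],[-1,-0.4,0,0,0,0,0]]'
python3 -m handwheel '[[-1,-0.3,0,0,0,0,0],[-1,-0.3,0,0,0,0,0],[-1,0,0,0,0,0,0]]'
python3 -m handwheel '[[-1,-0.2,0,0,0,0,0],[-1,-0.2,0,0,0,0,0],[-1,0,0,0,0,0,0]]'
```

```text
clock: 16.62
tool_pos: [0.5331, -0.1983, 0.2188]
orientation: [180.0, 0.0, 166.0]
force: [0.4, 0.2, -3.8]
opening: 0.0454
gripper_force: 30.0
clock: 17.0
tool_pos: [0.5473, -0.2019, 0.2185]
orientation: [-180.0, 0.0, 166.0]
force: [-0.4, 0.4, -4.0]
opening: 0.046
gripper_force: 30.0
clock: 17.38
tool_pos: [0.5562, -0.2042, 0.2185]
orientation: [-180.0, -0.1, 166.0]
force: [-3.6, 1.0, -1.3]
opening: 0.0458
gripper_force: 30.0
```

```bash
python3 -m handwheel '[[-1,-0.2,0,0,0,0,0],[-1,-0.2,0,0,0,0,0],[-1,0,0,0,0,0,0]]'
python3 -m handwheel '[[-1,-0.08,0,0,0,0,0],[-1,0,0,0,0,0,0]]'
python3 -m handwheel '[[-1,-0.06,0,0,0,0,0],[-1,0,0,0,0,0,0]]'
```

```text
clock: 17.75
tool_pos: [0.5656, -0.2066, 0.2185]
orientation: [-180.0, -0.1, 166.0]
force: [-4.3, 0.9, -0.9]
opening: 0.0454
gripper_force: 30.0
clock: 18.0
tool_pos: [0.5672, -0.207, 0.2185]
orientation: [-180.0, -0.1, 166.0]
force: [-5.7, 1.1, 0.2]
opening: 0.0457
gripper_force: 30.0
clock: 18.25
tool_pos: [0.569, -0.2074, 0.2185]
orientation: [-180.0, -0.1, 166.0]
force: [-3.4, 1.0, -1.2]
opening: 0.0461
gripper_force: 30.0
```

```bash
python3 -m handwheel '[[-1,-0.06,0,0,0,0,0],[-1,0,0,0,0,0,0]]'
python3 -m handwheel '[[-1,-0.06,0,0,0,0,0],[-1,0,0,0,0,0,0]]'
python3 -m handwheel '[[-1,-0.04,0,0,0,0,0],[-1,0,0,0,0,0,0]]'
python3 -m handwheel '[[-1,-0.04,0,0,0,0,0],[-1,0,0,0,0,0,0]]'
```

```text
clock: 18.5
tool_pos: [0.572, -0.208, 0.2191]
orientation: [180.0, 0.1, 166.0]
force: [-0.3, -1.0, -3.4]
opening: 0.0459
gripper_force: 30.0
clock: 18.75
tool_pos: [0.5725, -0.2081, 0.2185]
orientation: [180.0, -0.0, 166.0]
force: [-1.0, 0.4, -3.0]
opening: 0.0456
gripper_force: 30.0
clock: 19.0
tool_pos: [0.5731, -0.2083, 0.2185]
orientation: [180.0, -0.1, 166.0]
force: [-4.2, 1.8, -1.5]
opening: 0.0458
gripper_force: 30.0
clock: 19.25
tool_pos: [0.5742, -0.2086, 0.2185]
orientation: [180.0, -0.0, 166.0]
force: [-3.9, 2.6, -1.4]
opening: 0.046
gripper_force: 30.0
```

```bash
python3 -m handwheel '[[-1,-0.04,0,0,0,0,0],[-1,0,0,0,0,0,0]]'
python3 -m handwheel '[[-1,-0.04,0,0,0,0,0],[-1,0,0,0,0,0,0]]'
python3 - <<'E'
from plant import *
from h import *
t=snapshot("side");np.savez("pics/side4.npz",**t)
b=cv2.resize(t["color"][145:265,265:395],None,fx=5,fy=5,interpolation=cv2.INTER_CUBIC)
cv2.imwrite("pics/p5.png",b[:,:,::-1])
E
```

```text
clock: 19.5
tool_pos: [0.5753, -0.2088, 0.2185]
orientation: [180.0, -0.0, 166.0]
force: [-3.5, 2.8, -2.0]
opening: 0.0461
gripper_force: 30.0
clock: 19.75
tool_pos: [0.5762, -0.2091, 0.2185]
orientation: [180.0, -0.0, 166.0]
force: [-5.0, 2.8, -2.3]
opening: 0.0457
gripper_force: 30.0
```

View pics/p5.png

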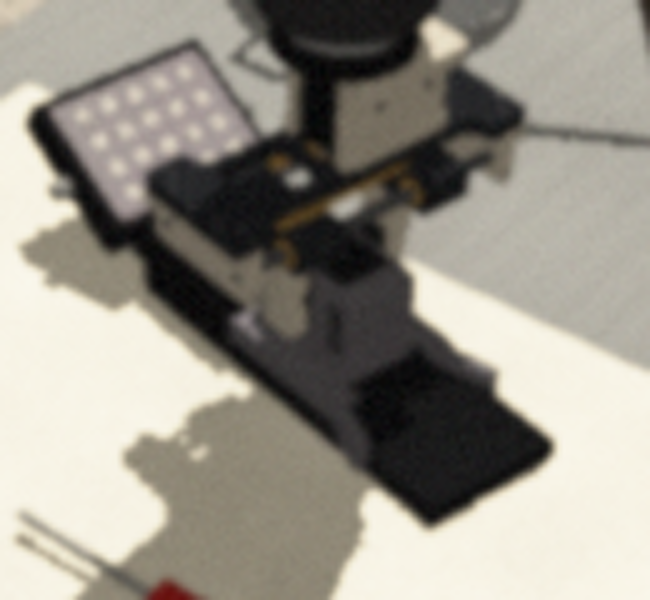

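The pack is in the rail but the gripper hides the pad. I keep pushing gently until the stop is felt.

```bash
python3 -m handwheel '[[-1,-0.04,0,0,0,0,0],[-1,0,0,0,0,0,0]]'
python3 -m handwheel '[[-1,-0.04,0,0,0,0,0],[-1,0,0,0,0,0,0]]'
python3 -m handwheel '[[-1,-0.04,0,0,0,0,0],[-1,0,0,0,0,0,0]]'
```

```text
clock: 20.05
tool_pos: [0.5765, -0.2092, 0.2185]
orientation: [-180.0, -0.1, 166.0]
force: [-7.4, 4.1, 1.8]
opening: 0.0459
gripper_force: 30.0
clock: 20.3
tool_pos: [0.5769, -0.2093, 0.2186]
orientation: [-180.0, -0.2, 166.0]
force: [-11.7, 5.8, 5.1]
opening: 0.0457
gripper_force: 30.0
clock: 20.55
tool_pos: [0.5772, -0.2094, 0.2186]
orientation: [-180.0, -0.3, 166.0]
force: [-14.7, 7.6, 8.5]
opening: 0.0458
gripper_force: 30.0
```

Stiff contact from x≈0.576: that is the stop. I back off a few mm to test that the catch holds.

```bash
python3 -m handwheel '[[-1,0.16,0,0,0,0,0],[-1,0,0,0,0,0,0]]'
python3 -m handwheel '[[-1,0.06,0,0,0,0,0],[-1,0,0,0,0,0,0]]'
python3 -m handwheel '[[-1,0.06,0,0,0,0,0],[-1,0,0,0,0,0,0]]'
```

```text
clock: 20.8
tool_pos: [0.575, -0.2089, 0.2185]
orientation: [-180.0, -0.0, 166.0]
force: [-3.9, 1.4, -2.8]
opening: 0.046
gripper_force: 30.0
clock: 21.05
tool_pos: [0.5739, -0.2086, 0.2185]
orientation: [-180.0, -0.0, 166.0]
force: [-3.4, 2.6, -3.1]
opening: 0.0459
gripper_force: 30.0
clock: 21.3
tool_pos: [0.5725, -0.2082, 0.2186]
orientation: [-180.0, 0.0, 166.0]
force: [-2.5, 1.3, -4.6]
opening: 0.046
gripper_force: 30.0
```

```bash
python3 -m handwheel '[[-1,0.04,0,0,0,0,0],[-1,0,0,0,0,0,0]]'
python3 -m handwheel '[[-1,0.03,0,0,0,0,0],[-1,0,0,0,0,0,0]]'
```

```text
clock: 21.55
tool_pos: [0.5721, -0.208, 0.219]
orientation: [180.0, 0.1, 166.0]
force: [-0.8, -0.8, -5.7]
opening: 0.0459
gripper_force: 30.0
clock: 21.8
tool_pos: [0.5718, -0.2079, 0.2192]
orientation: [180.0, 0.2, 166.0]
force: [3.0, -2.7, -5.7]
opening: 0.0456
gripper_force: 30.0
```

The catch holds: pulling back is resisted (force now +3 N). I release, lift, back away and look.

```bash
python3 -m handwheel '[[-1,-0.03,0,0,0,0,0],[1,0,0,0,0,0,0],[1,0,0,0,0,0,0],[1,0,0,0,0,0,0],[1,0,0,0,0,0,0]]'
python3 -m handwheel '[[1,0,0,0,0,0,0],[1,0,0,0,0,0,0],[1,0,0,-0.5,0,0,0],[1,0,0,-1,0,0,0],[1,0,0,-1,0,0,0]]'
python3 -m handwheel '[[1,0.5,0,-1,0,0,0],[1,1,0.5,-1,0,0,0],[1,1,1,-1,0,0,0],[1,1,1,0,0,0,0],[1,0,1,0,0,0,0]]'
python3 -m handwheel '[[1,0,1,0,0,0,0],[1,0,1,0,0,0,0],[1,0,1,0,0,0,0],[1,0,1,0,0,0,0],[1,0,0.5,0,0,0,0]]'
python3 - <<'E'
from plant import *
from h import *
s=snapshot("top");np.savez("pics/top5.npz",**s);t=snapshot("side");np.savez("pics/side5.npz",**t)
a=cv2.resize(s["color"][110:285,345:445],None,fx=3.4,fy=3.4,interpolation=cv2.INTER_CUBIC);b=cv2.resize(t["color"][140:260,265:395],None,fx=3.5,fy=3.5,interpolation=cv2.INTER_CUBIC)
h=np.zeros((600,800,3),np.uint8);h[:595,:340]=a;h[:420,345:]=b
cv2.imwrite("pics/p6.png",h[:,:,::-1])
E
```

```text
clock: 22.42
tool_pos: [0.5715, -0.2079, 0.2188]
orientation: [180.0, 0.0, 166.0]
force: [-0.3, 0.9, -0.0]
opening: 0.0803
gripper_force: 0.0
clock: 23.05
tool_pos: [0.5716, -0.208, 0.2826]
orientation: [-180.0, 0.0, 166.0]
force: [-0.1, 0.4, 0.2]
opening: 0.0877
gripper_force: 0.0
clock: 23.68
tool_pos: [0.5063, -0.1011, 0.358]
orientation: [179.9, 0.1, 166.0]
force: [0.5, -0.2, -0.9]
opening: 0.0875
gripper_force: 0.0
clock: 24.3
tool_pos: [0.5352, 0.0082, 0.357]
orientation: [180.0, 0.1, 166.1]
force: [0.4, -0.4, -0.7]
opening: 0.0876
gripper_force: 0.0
```

View pics/p6.png

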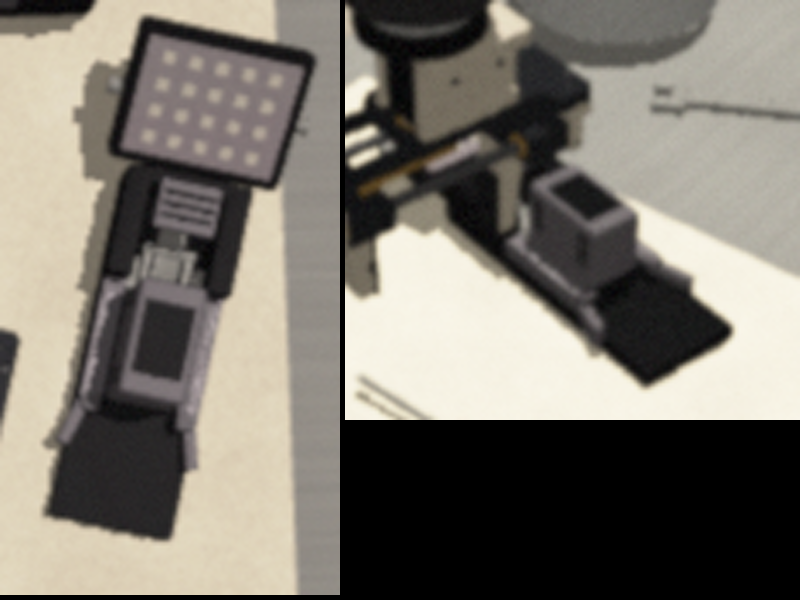

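The top crop shows the pack held home in the light, its label at (165,340). The pad is up at (188,207), same as before the push, and the gripper is well clear. I hand in.

```bash
python3 - <<'E'
from plant import *
from h import *
print(ray(load("top5"),(345+165.5/3.4-.5,110+340.5/3.4-.5),.078))
print(close_job())
E
```

```text
[ 0.5706586 -0.2085303  0.078    ]
the job is handed in; nothing more can be done
None
```

The pack is out of the charger and home in the work light: its catch held when I pulled back, the gripper is clear, and the job was handed in at about 24 s, with no verdict returned.

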